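# Slide a power supply home into the rig's empty bay

## Task

Push the loose power supply that stands in front of the open rig frame into the frame's empty bay, fully home and square against the stop rail, beside the one already fitted. It is tall and heavy on small grippy rubber feet: push it low near its base so that it slides upright all the way, and never tip or lift it. Leave the fitted power supply, the loose fan and the riser card where they are.

Things in the scene. Friction and masses are not known exactly. Their poses are not given: they have to be found in the camera images.
- psu: Loose power supply to push: grey steel box on edge, 86 deep (x) x 140 wide (y) x 154 mm high, 1.2-1.8 kg. Four 4 mm high rubber feet, inset at x +-30, y +-56 mm: pushed high it tips over its far feet, pushed 15-35 mm above the table it slides (8-18 N). Origin: on the table under its centre, z up; +x the fan-guard side, goes in first; -x the plain side, to push on; ends +-y: inlet, sockets.
- bay_home (a point): Where the psu origin must end, on the table in the empty bay, the one nearer the robot. x points level into the bay (to the right), y away from the robot, z up; psu axes then match. 20 mm high side rails, inner faces at y +-78 (8 mm play each side), from x = -23; stop: 20 mm high cross rail, face at x = +43. No sill. Once home, the psu's plain side is at x = -43, 20 mm proud of the uprights.
- bay_mouth (a point): Middle of the empty bay's mouth, on the table, 23 mm in front of bay_home, same axes. Low (20 mm) lead-in lips flare in front of the rails to x = -30, opening the mouth from 156 to about 175 mm. The psu starts with its origin 140-190 mm in front of this point, up to 25 mm either side of the centre line, turned up to 0.22 rad.
- rig: Fixed frame of black 20 mm square tube right of the robot's front, open end to the robot's left: two bays side by side at the bottom, cards hanging above the farther one. Origin and axes as bay_mouth. Reaches x 0 to 240 (fans at the back to 270), y -98 to +274, 330 mm high; uprights only at the corners (y -88 and +264), a bar across the top front.
- fitted_psu: An identical power supply, loose but already home in the farther bay, its origin 176 mm from bay_home along that point's +y. Must stay put.
- loose_fan: Bystander: black cooling fan lying flat beyond the work, 120 x 120 x 25 mm high. Origin: centre of its underside.
- riser: Bystander: small dark circuit board with a slot socket, 130 (x) x 42 (y) x 16 mm high, lying beyond the work. Origin: centre of its underside.

How it is judged (in metres and radians):
At the end, for the whole second after the job is handed in: The power supply stands upright and at rest in the empty bay, within 6 mm of home against the stop rail, 12 mm of the bay's centre line and 4 degrees of square; the fitted power supply is within 10 mm, the fan and riser card within 20 mm of where they were (x of psu in the frame of bay_home between -0.006 and 0.006 m and y of psu in the frame of bay_home between -0.012 and 0.012 m and angle between the x axis of psu and the x axis of bay_home, either way round below 0.07 rad and angle between psu's own z axis and vertical below 0.04 rad and height (world z) of psu below 0.006 m and linear speed of psu below 0.02 m/s and distance of fitted_psu from where it was at the start of the episode below 0.01 m and distance of each of loose_fan, riser from where it was at the start of the episode below 0.02 m); the robot touches nothing.
It fails at once if the power supply tips by more than about 9 degrees (angle between psu's own z axis and vertical above 0.15 rad).
It fails at once if the power supply is lifted off the table (height (world z) of psu above 0.015 m).
It fails at once if the fitted power supply is shifted by more than 10 mm (distance of fitted_psu from where it was at the start of the episode above 0.01 m).
It fails at once if the fan or the riser card is moved by more than 20 mm (distance of any of loose_fan, riser from where it was at the start of the episode above 0.02 m).
It also fails if it takes over 51 s, if anything falls off the work surface, if the arm or the gripper's body presses on something with over 40 N, if the wrist force passes 120 N, or if a joint passes its speed limit or range.

## Robot

A 6-joint arm with a two-finger parallel gripper is mounted at the origin on the work surface. World frame = base frame: x ahead of the robot, y to its left, z up, the work surface at z = 0. Lengths are in m, angles in degrees, forces in N, time in s.
With the tool pointing down it reaches from about 0.35 to 0.875 m from the base axis. Payload 4.2 kg.
Tool frame: the origin (TCP) lies midway between the tips of the shut fingers; the grasp point (between the pads) lies 19 mm behind it; y points along the fingers, z is the direction in which the jaws open and shut, and the axes are right-handed (so a half turn about y gives the same grasp; the last joint's range is limited). The gripper opens to 87 mm and grips with 3 to 60 N. Pads are 19 mm wide; open, the fingers measure 117 mm over their backs; the gripper's body (75 mm by 190 mm) begins 51 mm behind the grasp point.
Start: joints at [88.27, 22.042, 0.453, 0, -68.411, -14.817], TCP at [0.178, 0.599, 0.223] pointing down, gripper open.
Joint ranges: [-179.83, 179.83], [-69.29, 118.12], [-61.27, 80.66], [-181.25, 117.63], [-171.15, -9.14], [-177.46, 177.46]. Speed limits (degrees/s): [159.86, 159.86, 180, 180, 180, 180].

## Interface

Orientations are given as [roll, pitch, yaw] about the fixed x, y, z axes, in that order (R = Rz(yaw) Ry(pitch) Rx(roll)).
In Python, from workcell import env gives the robot as it stands. The module is installed in compiled form; this text tells all that it offers. Calls block until the motion is done:
- env.goto(position, orientation): joint-space move of the TCP to a pose.
- env.move_straight(position, rotation=None, rate=0.15, force_limit=None): straight line of the TCP; rotation=None keeps the orientation; rate is the mean speed in m/s. With force_limit (N) it stops when the force on the tool has changed by that much, and returns True; else False.
- env.set_joints(angles): joint-space move.
- env.gripper_to(opening, grasp_force=None): opening from 0.0 (shut) to 1.0 (fully open); grasp_force is the grip in N (None keeps the last); returns when the fingers have stopped.
- env.dwell(seconds).
- env.inverse_kinematics(position, orientation): joint angles nearest the present ones, or None.
- env.read_state(): the state.
- env.grab_frame(name): name is "scene" or "side" or "wrist"; returns a dict with "image" (384x512x3 uint8, blue, green, red), "fx", "fy", "cx", "cy" (pixels), "position" and "orientation" of the camera in the world. Camera axes: x right, y up, looking along -z (the intrinsics and any distortion apply to the point x, -y, -z); pixel columns grow to the right and rows downward; lengths in m; the calibration is good to about 2 mm. The wrist camera is an equidistant fisheye: a pixel r from the principal point sees the ray r / f radians off the axis. A picture is of the moment at which its call begins. There is no depth.
A pose or a line that the arm cannot do raises env.Unreachable and nothing moves.
- env.close_job(): hands the job in, once; it reports no verdict.
Trained networks look in a picture, given as the dict that the camera call returned (one of the last four; its "shot" number tells which), for a name from the list of things; names that differ only in an ending like _2 or _b are one class to them, and where a whole thing is asked for, a point or a joint stands for the part that bears it (a point fixed in the world has none). Each returns a list of dicts, best first, with "score" (0 to 1); they miss things now and then, are a little off and sometimes report something else, mostly with a low value. They report only what shows in the picture. A call takes as long as a camera call.
- env.search_frame(picture, thing): "xyz" ([x, y, z] in m, in world coordinates, good to about 4 mm: the middle of the surface that is visible of it).
- env.trace(picture, thing): "mask" (384x512 bool, what is visible of it).
The state is a dict: "clock": time; "joint_positions": joint angles; "qvel": joint speeds; "joint_torque": joint torques, N m; "position": TCP position; "tool_rot": TCP orientation; "force": force on the tool from outside, world axes, zero at the start; "wrist_torque": the same for the moment, N m; "opening": opening from 0.0 (shut) to 1.0 (fully open).
Only numpy, scipy, OpenCV 4.12 (cv2) and the standard library are available. Lean on these libraries where they do the work, as an engineer would, in place of code of your own. Each camera call takes 0.05 s, during which the arm holds its last target.

## Working session

There is one attempt and no reset: what is moved stays moved. The work goes in short steps, each a Python script; the robot and the scene stay as the last script left them, time stands still between calls to the robot, and variables do not carry over. Pictures are saved under pics/ and viewed, and the job is handed in when it is done.

```bash
mkdir -p pics
cat > h.py <<'E'
from workcell import env
import numpy as np, cv2
from scipy.spatial.transform import Rotation as R
E
python3 - <<'E'
from h import *
s=env.read_state();print(s)
for n in ["scene","side","wrist"]:
    p=env.grab_frame(n);cv2.imwrite(f"pics/{n}0.png",p["image"])
    print(n,{k:v for k,v in p.items() if k!="image"})
    for t in ["psu","rig","loose_fan","riser","fitted_psu"]:
        print(t,[(np.round(d["xyz"],3),round(d["score"],2)) for d in env.search_frame(p,t)])
print(env.read_state()["clock"])
E
```

```text
{'clock': 0.0, 'joint_positions': array([ 8.82675489e+01,  2.20896541e+01,  3.83210548e-01, -2.83968723e-02,
       -6.84116614e+01, -1.48171499e+01]), 'qvel': array([ 0.06858914, -0.00186381,  0.02008167,  0.0432569 ,  0.0319225 ,
       -0.01784734]), 'joint_torque': array([-6.73100549e-04, -3.90666926e+01,  1.87409592e+01,  4.22006294e+00,
        1.10414653e-02, -2.01623898e-04]), 'position': array([0.17783596, 0.59856136, 0.22149624]), 'tool_rot': array([-8.98790729e+01,  4.69824136e-03,  1.63439928e+02]), 'force': array([-0.52014921,  0.93289862,  0.81650855]), 'wrist_torque': array([-0.00569487, -0.03062821, -0.04476078]), 'opening': 1.0010191331704497}
scene {'fx': 487.3123792239426, 'fy': 487.3123792239426, 'cx': 256.42312050962124, 'cy': 187.73935008994172, 'position': array([0.82029544, 0.6111658 , 0.76020763]), 'orientation': array([ 3.67600280e+01, -8.04847558e-02,  1.59927669e+02]), 'shot': 1}
psu [(array([0.559, 0.158, 0.132]), 0.65)]
rig [(array([ 0.657, -0.084,  0.18 ]), 0.62), (array([ 0.692, -0.048,  0.127]), 0.19)]
loose_fan [(array([0.729, 0.084, 0.022]), 0.75)]

[... 222 characters left out ...]
([0.15490021, 0.43388381, 0.70606109]), 'orientation': array([  41.47842162,    0.2297535 , -125.3658033 ]), 'shot': 2}
psu [(array([0.521, 0.141, 0.141]), 0.8), (array([ 0.589, -0.154,  0.283]), 0.15)]
rig [(array([ 0.589, -0.148,  0.287]), 0.79)]
loose_fan [(array([0.754, 0.085, 0.021]), 0.72)]
riser [(array([0.699, 0.252, 0.002]), 0.58)]
fitted_psu [(array([ 0.658, -0.052,  0.12 ]), 0.62)]
wrist {'fx': 297.3186396354542, 'fy': 297.3186396354542, 'cx': 256.0746772373808, 'cy': 196.16379985319134, 'position': array([0.25338315, 0.57718946, 0.38521871]), 'orientation': array([-1.64521928e+01, -2.78719367e-02, -1.06613070e+02]), 'shot': 3}
psu []
rig []
loose_fan []
riser []
fitted_psu []
0.9
```

View pics/scene0.png

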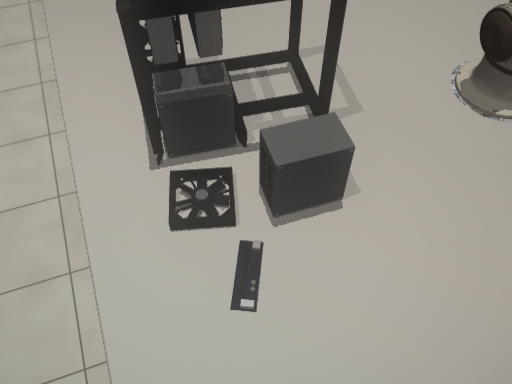

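View pics/side0.png

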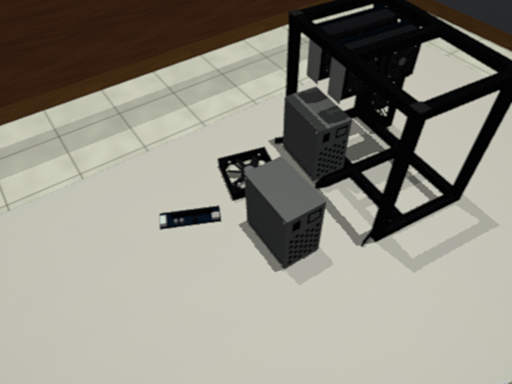

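The scene view shows the loose psu at about (305,165), the fitted one at (195,110) and the empty bay at (280,100). The fan (200,198) and riser (247,275) lie clear on the far side. Next I'll fit the box poses from the masks in both views.

```bash
cat >> h.py <<'E'
def project(p,X):
    Rm=R.from_euler('xyz',p["orientation"],degrees=True).as_matrix()
    c=(np.asarray(X)-p["position"])@Rm
    x,y,z=c[:,0],-c[:,1],-c[:,2]
    if p.get("fish"):
        r=np.hypot(x,y);th=np.arctan2(r,z);k=th/np.maximum(r,1e-9)
        return np.c_[p["cx"]+p["fx"]*x*k,p["cy"]+p["fy"]*y*k]
    return np.c_[p["cx"]+p["fx"]*x/z,p["cy"]+p["fy"]*y/z]
def grab(n):
    p=env.grab_frame(n);p["fish"]=(n=="wrist");return p
def box(x,y,th,z0=0.004,z1=0.154):
    b=np.array([[sx*.043,sy*.07] for sx in(-1,1) for sy in(-1,1)])
    c,s=np.cos(th),np.sin(th);w=b@np.array([[c,s],[-s,c]])+[x,y]
    return np.array([[*q,z] for z in(z0,z1) for q in w])
def hullmask(p,X):
    m=np.zeros((384*4,512*4),np.uint8)
    h=cv2.convexHull(((project(p,X)+.5)*4-.5).round().astype(np.int32))
    cv2.fillConvexPoly(m,h,255);return cv2.resize(m,(512,384),interpolation=cv2.INTER_AREA)/255.
# best fit of box to list of (pic,mask)
from scipy.optimize import minimize
def fitbox(obs,x0):
    def cost(v):
        return sum(np.abs(hullmask(p,box(*v))-m).sum() for p,m in obs)
    best=None
    for dth in (-.2,-.1,0,.1,.2):
        s=np.array([*x0[:2],x0[2]+dth])
        r=minimize(cost,s,method="Nelder-Mead",options=dict(initial_simplex=s+np.array([[0,0,0],[.02,0,0],[0,.02,0],[0,0,.08]]),xatol=2e-4,fatol=1))
        if best is None or r.fun<best.fun: best=r
    return best.x,best.fun
E
python3 - <<'E'
from h import *
import pickle
S={}
for n in ["scene","side"]:
    p=grab(n);S[n]=p
    for t in ["psu","fitted_psu","rig"]:
        d=env.trace(p,t)
        print(n,t,[(round(q["score"],2),int(q["mask"].sum())) for q in d])
        p["m_"+t]=d[0]["mask"] if d else None
pickle.dump(S,open("s.pkl","wb"))
print(env.read_state()["clock"])
for t,x0 in(("psu",(.53,.13,-1.57)),("fitted_psu",(.68,-.09,-1.57))):
    for ns in (["scene"],["side"],["scene","side"]):
        print(t,ns,fitbox([(S[n],S[n]["m_"+t].astype(float)) for n in ns],x0))
# viz
ims=[]
for n in S:
    im=S[n]["image"].copy()
    for t,c in(("psu",(0,0,255)),("fitted_psu",(0,255,0)),("rig",(255,0,0))):
        m=S[n]["m_"+t]
        if m is not None: im[m]=(im[m]*.5+np.array(c)*.5).astype(np.uint8)
    ims.append(cv2.resize(im,(400,300)))
cv2.imwrite("pics/masks.png",np.hstack(ims))
cv2.imwrite("pics/sceneL.png",cv2.resize(np.clip(S["scene"]["image"][0:230,110:380].astype(float)*1.8,0,255).astype(np.uint8),None,fx=2.6,fy=2.6,interpolation=cv2.INTER_CUBIC))
cv2.imwrite("pics/sideL.png",cv2.resize(np.clip(S["side"]["image"][0:280,210:512].astype(float)*1.8,0,255).astype(np.uint8),None,fx=2.1,fy=2.1,interpolation=cv2.INTER_CUBIC))
E
```

```text
scene psu [(0.8, 7676), (0.34, 6314)]
scene fitted_psu [(0.57, 6262)]
scene rig [(0.76, 12555), (0.3, 3362)]
side psu [(0.93, 6260)]
side fitted_psu [(0.7, 4756)]
side rig [(0.64, 23877)]
1.3
psu ['scene'] (array([ 0.54845723,  0.11516857, -1.6145729 ]), np.float64(155.89019607843136))
psu ['side'] (array([ 0.54846161,  0.11442986, -1.61045984]), np.float64(118.2862745098039))
psu ['scene', 'side'] (array([ 0.54824464,  0.11456481, -1.61320423]), np.float64(287.04705882352937))
fitted_psu ['scene'] (array([ 0.69379302, -0.08708201, -1.67279773]), np.float64(165.5254901960784))
fitted_psu ['side'] (array([ 0.69295053, -0.0872376 , -1.70190538]), np.float64(101.78039215686275))
fitted_psu ['scene', 'side'] (array([ 0.69288047, -0.08699152, -1.68816429]), np.float64(276.8274509803922))
```

View pics/masks.png

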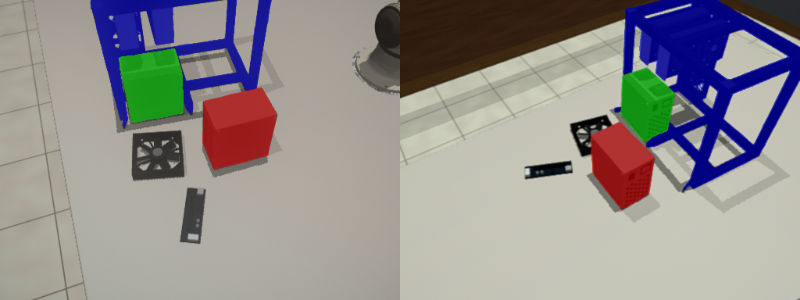

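View pics/sceneL.png

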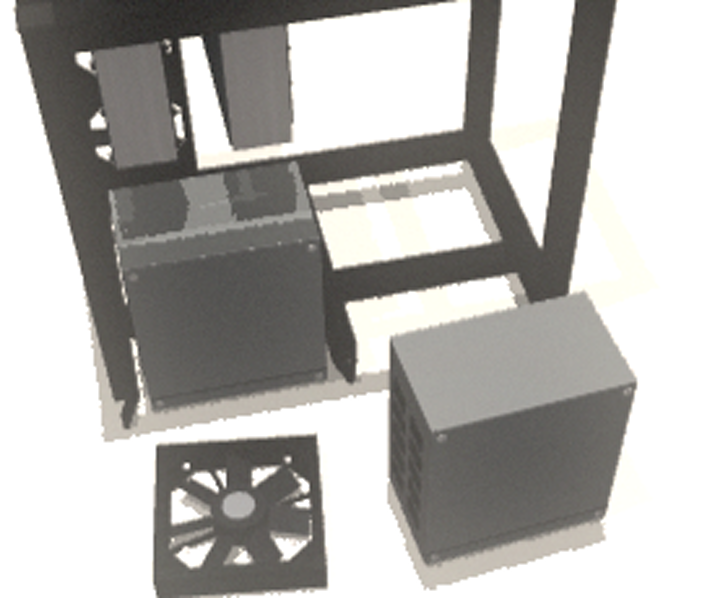

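View pics/sideL.png

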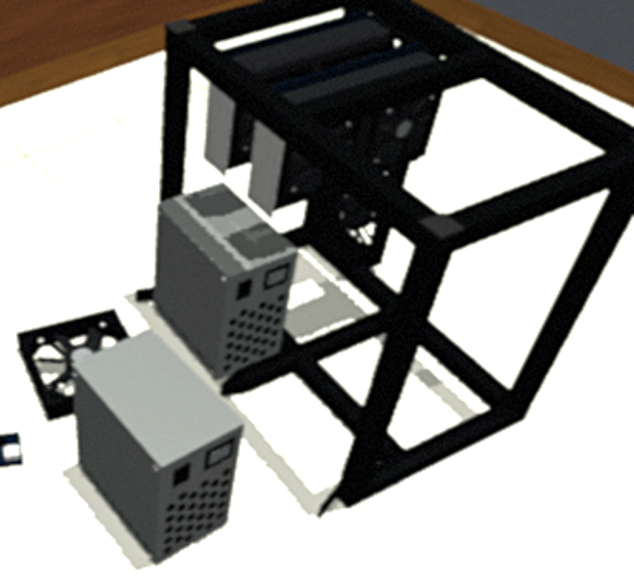

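```bash
cat >> h.py <<'E'
TUBES=[((0,20),(-98,-78),(0,330)),((0,20),(254,274),(0,330)),((220,240),(-98,-78),(0,330)),((220,240),(254,274),(0,330)),
((0,20),(-98,274),(310,330)),((220,240),(-98,274),(310,330)),((0,240),(-98,-78),(310,330)),((0,240),(254,274),(310,330)),
((0,240),(-98,-78),(0,20)),((0,240),(78,98),(0,20)),((0,240),(254,274),(0,20)),((66,86),(-98,274),(0,20))]
def tubeW(v,t):
    x,y,th=v;c,s=np.cos(th),np.sin(th)
    P=np.array([[a,b,h] for a in t[0] for b in t[1] for h in t[2]])/1000.
    return np.c_[P[:,0]*c-P[:,1]*s+x,P[:,0]*s+P[:,1]*c+y,P[:,2]]
def rigmask(p,v,k=2):
    m=np.zeros((384*k,512*k),np.uint8)
    for t in TUBES:
        cv2.fillConvexPoly(m,cv2.convexHull(((project(p,tubeW(v,t))+.5)*k-.5).round().astype(np.int32)),255)
    return cv2.resize(m,(512,384),interpolation=cv2.INTER_AREA)/255.
E
python3 - <<'E'
from h import *
import pickle
S=pickle.load(open("s.pkl","rb"))
def fit(ns,s):
    def cost(v):
        c=0
        for n in ns:
            p=S[n];occ=p["m_psu"]|p["m_fitted_psu"];m=p["m_rig"].astype(float)
            c+=(np.abs(rigmask(p,v)-m)*(~occ)).sum()
        return c
    r=minimize(cost,s,method="Nelder-Mead",options=dict(initial_simplex=s+np.array([[0,0,0],[.02,0,0],[0,.02,0],[0,0,.06]]),xatol=1e-4,fatol=.5))
    return r.x,r.fun
th=-1.68; d=lambda th:(np.array([.693,-.087])-.176*np.array([-np.sin(th),np.cos(th)])-.023*np.array([np.cos(th),np.sin(th)]))
s=np.array([*d(th),th]);print("start",s)
for ns in (["scene"],["side"],["scene","side"]):
    v,f=fit(ns,s);print(ns,v,f)
th=v[2];print("pred fitted",v[:2]+.176*np.array([-np.sin(th),np.cos(th)])+.023*np.array([np.cos(th),np.sin(th)]))
np.save("rig.npy",v)
ims=[]
for n in S:
    im=np.clip(S[n]["image"].astype(float)*1.8,0,255).astype(np.uint8);im=cv2.resize(im,None,fx=2,fy=2)
    def wf(X,c):
        q=((project(S[n],X)+.5)*2-.5)
        for i in range(8):
            for j in range(i):
                if bin(i^j).count("1")==1: cv2.line(im,tuple(int(a) for a in q[i]),tuple(int(a) for a in q[j]),c,1)
    for t in TUBES: wf(tubeW(v,t),(0,255,255))
    wf(box(.54824,.11456,-1.6132),(0,0,255))
    cv2.imwrite(f"pics/wf_{n}.png",im[0:600,200:1000] if n=="side" else im[0:600,150:850])
E
```

```text
start [ 0.52055509 -0.04495534 -1.68      ]
['scene'] [ 0.52010691 -0.04473745 -1.68080506] 4605.01568627451
['side'] [ 0.51974392 -0.04432687 -1.68146028] 8188.466666666667
['scene', 'side'] [ 0.52006844 -0.04505256 -1.68405616] 12831.203921568627
pred fitted [ 0.69234139 -0.08779634]
```

View pics/wf_scene.png

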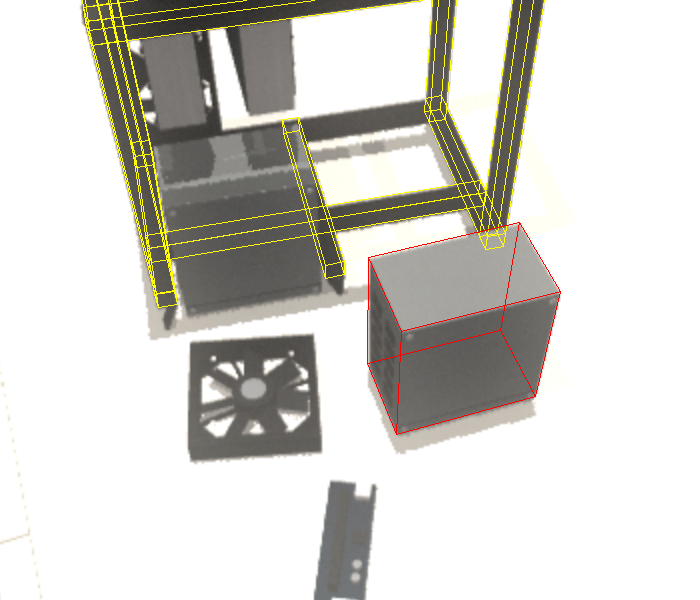

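View pics/wf_side.png

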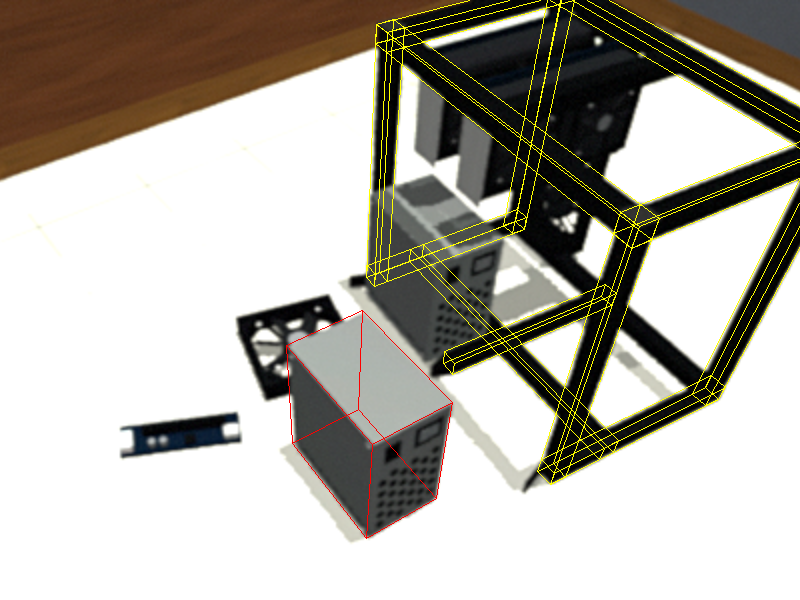

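The rig wireframe matches in both views: mouth at (0.520, -0.045), heading -1.684 rad, and it predicts the fitted psu to within 1 mm. In the rig frame the psu sits at about x = -162, y = +10 mm, yaw +0.07, which is inside the stated ranges.

I'll push with both open fingertips. The tool will be tilted about 45° with its jaws level, so the gripper body stays clear of the tall box. First I'll check IK along that path.

```bash
cat >> h.py <<'E'
RIG=np.load("rig.npy")
def r2w(x,y):
    c,s=np.cos(RIG[2]),np.sin(RIG[2]);return np.array([RIG[0]+x*c-y*s,RIG[1]+x*s+y*c])
def w2r(x,y):
    c,s=np.cos(RIG[2]),np.sin(RIG[2]);d=np.array([x,y])-RIG[:2];return np.array([d[0]*c+d[1]*s,-d[0]*s+d[1]*c])
def rot(yaw,t,flip=1):  # yaw world heading of push, t tilt below horizontal
    f=np.array([np.cos(yaw),np.sin(yaw),0]);u=np.array([0,0,1.])
    y=f*np.cos(t)-u*np.sin(t);x=-flip*(f*np.sin(t)+u*np.cos(t));z=np.cross(x,y)
    return R.from_matrix(np.c_[x,y,z]).as_euler('xyz',degrees=True)
def tcp(px,py,pth,t,gap=0,z=.02,lat=0):
    """rig-frame psu pose -> tcp pose touching middle of its -x face (gap behind)"""
    d=.043+.0095*np.sin(t)+gap
    q=r2w(px-d*np.cos(pth)-lat*np.sin(pth),py-d*np.sin(pth)+lat*np.cos(pth))
    return np.array([*q,z])
E
python3 - <<'E'
from h import *
print(env.read_state()["joint_positions"])
P0=(*w2r(.54824,.11456),-1.6132-RIG[2]);print(P0)
for t in (35,40,45,50,55):
  tr=np.radians(t)
  for flip in(1,-1):
    for a in np.linspace(-.35,1,6):
        pose=np.array(P0)*(1-a)+np.array([.023,0,0])*a
        j=env.inverse_kinematics(tcp(*pose,tr),rot(RIG[2]+pose[2],tr,flip))
        print(t,flip,round(a,2),None if j is None else np.round(j,0))
# rail corrections
E
```

```text
[ 8.82691330e+01  2.20418750e+01  4.52016212e-01  4.89897361e-04
 -6.84125629e+01 -1.48192630e+01]
(np.float64(-0.16177380269588226), np.float64(0.009951991121006483), np.float64(0.07085616456548482))
35 1 -0.35 [ 51.  51.  -8.  31. -81. -71.]
35 1 -0.08 [ 48.  49. -14.  32. -77. -73.]
35 1 0.19 [ 45.  47. -20.  34. -74. -74.]
35 1 0.46 [ 42.  45. -25.  37. -70. -76.]
35 1 0.73 [ 38.  43. -30.  40. -67. -77.]
35 1 1.0 [ 34.  42. -34.  44. -64. -78.]
35 -1 -0.35 [ 51.  51.  -8.  31. -81. 109.]
35 -1 -0.08 [ 48.  49. -14.  32. -77. 107.]
35 -1 0.19 [ 45.  47. -20.  34. -74. 106.]
35 -1 0.46 [ 42.  45. -25.  37. -70. 104.]
35 -1 0.73 [ 38.  43. -30.  40. -67. 103.]
35 -1 1.0 [ 34.  42. -34.  44. -64. 102.]
40 1 -0.35 [ 50.  49.  -9.  29. -77. -70.]
40 1 -0.08 [ 48.  47. -15.  31. -73. -71.]
40 1 0.19 [ 45.  45. -21.  33. -70. -73.]
40 1 0.46 [ 41.  43. -26.  36. -66. -74.]
40 1 0.73 [ 37.  41. -31.  39. -63. -75.]
40 1 1.0 [ 33.  40. -35.  43. -61. -76.]
40 -1 -0.35 [ 50.  49.  -9.  29. -77. 110.]
40 -1 -0.08 [ 48.  47. -15.  31. -73. 109.]
40 -1 0.19 [ 45.  45. -21.  33. -70. 107.]
40 
[... 960 characters left out ...]
.  28. -65. 112.]
50 -1 0.19 [ 43.  40. -22.  30. -62. 111.]
50 -1 0.46 [ 39.  38. -27.  33. -59. 110.]
50 -1 0.73 [ 35.  37. -32.  36. -56. 110.]
50 -1 1.0 [ 30.  35. -36.  40. -53. 109.]
55 1 -0.35 [ 48.  42. -12.  25. -65. -65.]
55 1 -0.08 [ 45.  40. -18.  26. -62. -66.]
55 1 0.19 [ 42.  38. -23.  29. -58. -66.]
55 1 0.46 [ 38.  36. -28.  31. -55. -67.]
55 1 0.73 [ 34.  35. -32.  34. -52. -68.]
55 1 1.0 [ 29.  33. -36.  38. -49. -68.]
55 -1 -0.35 [ 48.  42. -12.  25. -65. 115.]
55 -1 -0.08 [ 45.  40. -18.  26. -62. 114.]
55 -1 0.19 [ 42.  38. -23.  29. -58. 114.]
55 -1 0.46 [ 38.  36. -28.  31. -55. 113.]
55 -1 0.73 [ 34.  35. -32.  34. -52. 112.]
55 -1 1.0 [ 29.  33. -36.  38. -49. 112.]
```

View pics/wrist0.png

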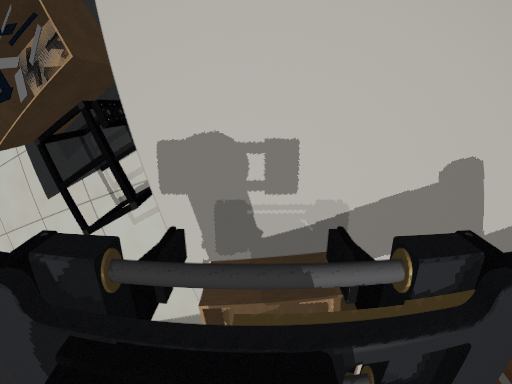

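The wrist view shows the jaws horizontal and the body long along the jaw direction, so the tilt with level jaws works. All tilts are reachable; I'll use 45°. Moving in behind the psu now.

```bash
python3 - <<'E'
from h import *
t=np.radians(45);P0=(*w2r(.54824,.11456),-1.6132-RIG[2])
q=rot(RIG[2]+P0[2],t)
env.goto(tcp(*P0,t,gap=.07,z=.15),q)
env.move_straight(tcp(*P0,t,gap=.05,z=.02),q,rate=.12)
s=env.read_state();print(s["clock"],s["position"],s["tool_rot"],s["force"],q,tcp(*P0,t,gap=.05))
for n in("scene","side","wrist"): cv2.imwrite(f"pics/{n}1.png",np.clip(grab(n)["image"]*1.5,0,255).astype(np.uint8))
E
python3 -c "
import cv2,numpy as np
a=[cv2.resize(cv2.imread(f'pics/{n}1.png'),(400,300)) for n in('scene','side','wrist')]
cv2.imwrite('pics/c1.png',np.vstack([np.hstack(a[:2]),np.hstack([a[2],a[2]*0])]))"
```

```text
4.4333 [0.55289329 0.21469864 0.02070555] [-90.09691408  44.93305285  87.51865692] [-0.07690139  0.6055559  -0.1381048 ] [-90.          45.          87.57044849] [0.55246712 0.21418788 0.02      ]
```

View pics/c1.png

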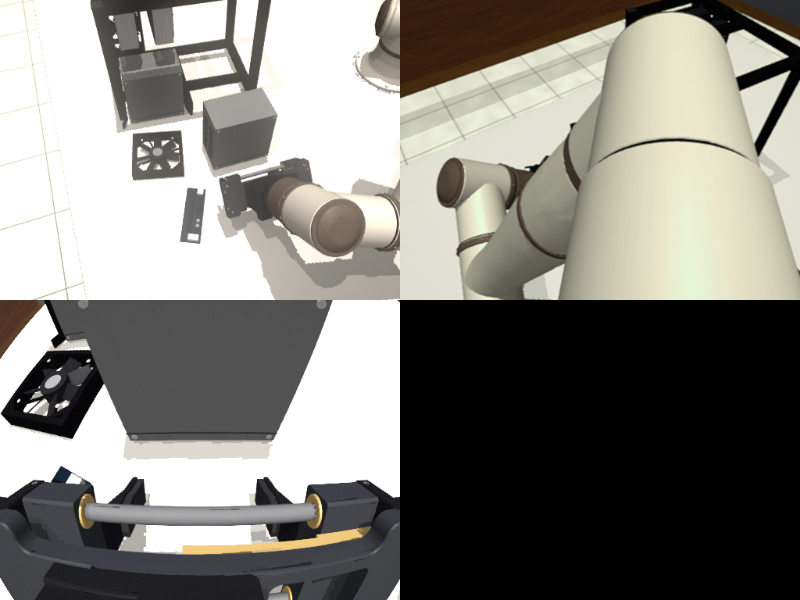

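The fingers are centred and square behind the plain side, with the body clear of the riser. The side view is blocked by the arm, but the scene view still sees the psu. I'll make contact, push the first part, then look again.

Run:
```python
from h import *
t=np.radians(45);P0=np.array((*w2r(.54824,.11456),-1.6132-RIG[2]))
q=rot(RIG[2]+P0[2],t)
r=env.move_straight(tcp(*P0,t,gap=-.008),q,rate=.03,force_limit=6)
s=env.read_state();print(r,s["clock"],w2r(*s["position"][:2]),s["position"],s["force"])
goal=np.array([.023,0,0])
for a in (.15,.3,.45):
    p=P0*(1-a)+goal*a
    r=env.move_straight(tcp(*p,t),rot(RIG[2]+p[2],t),rate=.035,force_limit=40)
    s=env.read_state();print(r,s["clock"],s["position"]-tcp(*p,t),s["force"],s["wrist_torque"])
    if r: break
pic=grab("scene");m=env.trace(pic,"psu")
print([round(d["score"],2) for d in m])
v,f=fitbox([(pic,m[0]["mask"].astype(float))],(*r2w(p[0],p[1]),RIG[2]+p[2]))
print("expect",p,"got",w2r(*v[:2]),v[2]-RIG[2],f)
im=pic["image"].copy();im[m[0]["mask"],2]=200
a=cv2.resize(im,(400,300));b=cv2.resize(grab("wrist")["image"],(400,300))
cv2.imwrite("pics/c2.png",np.hstack([a,b]))
```

```text
True 6.0417 [-0.21342111  0.00670154] [0.55084745 0.16624376 0.01975229] [-0.80010543  2.72076492  1.56858824]
False 7.025 [ 2.42156243e-03  3.23174632e-03 -9.50806699e-05] [2.18000975 7.74689379 1.87866883] [ 2.82973805 -0.34972134  0.34981219]
False 7.9667 [ 0.0025499   0.003217   -0.00012101] [1.36641591 6.45581771 1.51254054] [ 2.82740357 -0.37702352  0.38004152]
False 8.9083 [ 0.00266047  0.00316469 -0.00014094] [2.15834638 7.77540251 1.09251767] [ 2.76485317 -0.3811598   0.28985719]
[0.57]
expect [-0.07862559  0.0054736   0.03897089] got [-0.07889293  0.00781357] 0.009753786300208844 1166.8549019607844
```

View pics/c2.png

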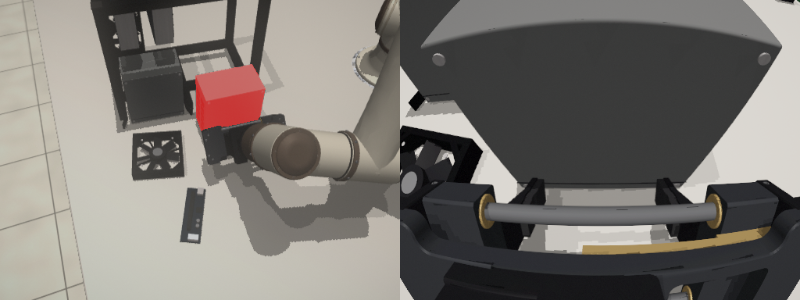

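```bash
cat >> h.py <<'E'
def fitmask(obs,x0):  # obs: (pic,mask,valid)
    def cost(v): return sum((np.abs(hullmask(p,box(*v))-m)*ok).sum() for p,m,ok in obs)
    best=None
    for dth in (-.1,0,.1):
        s=np.array([*x0[:2],x0[2]+dth])
        r=minimize(cost,s,method="Nelder-Mead",options=dict(initial_simplex=s+np.array([[0,0,0],[.015,0,0],[0,.015,0],[0,0,.08]]),xatol=2e-4,fatol=.5))
        if best is None or r.fun<best.fun: best=r
    return best.x,best.fun
E
python3 - <<'E'
from h import *
import pickle
pic=grab("scene");m=env.trace(pic,"psu")[0]["mask"]
w=grab("wrist");pickle.dump((pic,m,w),open("mid.pkl","wb"))
for row in(125,135,145):
    ok=np.zeros_like(m,float);ok[:row]=1
    v,f=fitmask([(pic,m.astype(float),ok)],(*r2w(-.079,.006),RIG[2]+.03))
    print(row,w2r(*v[:2]),v[2]-RIG[2],f)
im=cv2.resize(np.clip(pic["image"][60:210,200:400]*1.8,0,255).astype(np.uint8),None,fx=4,fy=4)
q=(project(pic,box(*v))-[200,60]+.5)*4
for i in range(8):
    for j in range(i):
        if bin(i^j).count("1")==1: cv2.line(im,tuple(int(a) for a in q[i]),tuple(int(a) for a in q[j]),(0,0,255),1)
cv2.imwrite("pics/fit2.png",im)
cv2.imwrite("pics/w2.png",cv2.resize(np.clip(w["image"]*1.6,0,255).astype(np.uint8),(800,600)))
s=env.read_state();print(s["clock"],s["position"],w2r(*s["position"][:2]),s["tool_rot"],s["force"])
E
```

```text
125 [-0.081084    0.00888504] 0.03639575966993469 48.47450980392157
135 [-0.08121935  0.00885975] 0.038121735634930154 57.227450980392156
145 [-0.08152172  0.0084869 ] 0.03915904412233284 67.74901960784314
9.2083 [0.54075033 0.08521658 0.01987694] [-0.13177192  0.00582664] [-90.33052282  44.65868652  85.79676524] [1.08864989 6.26490623 2.25788191]
```

View pics/fit2.png

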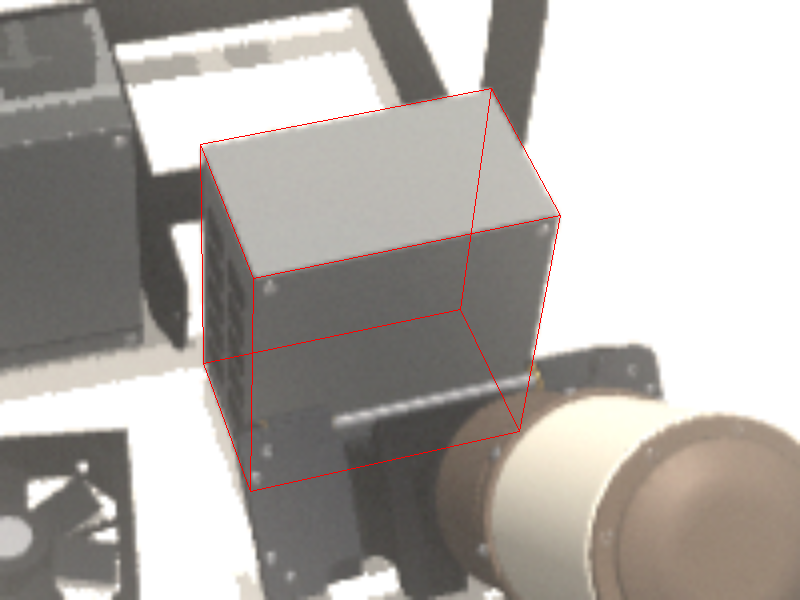

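View pics/w2.png

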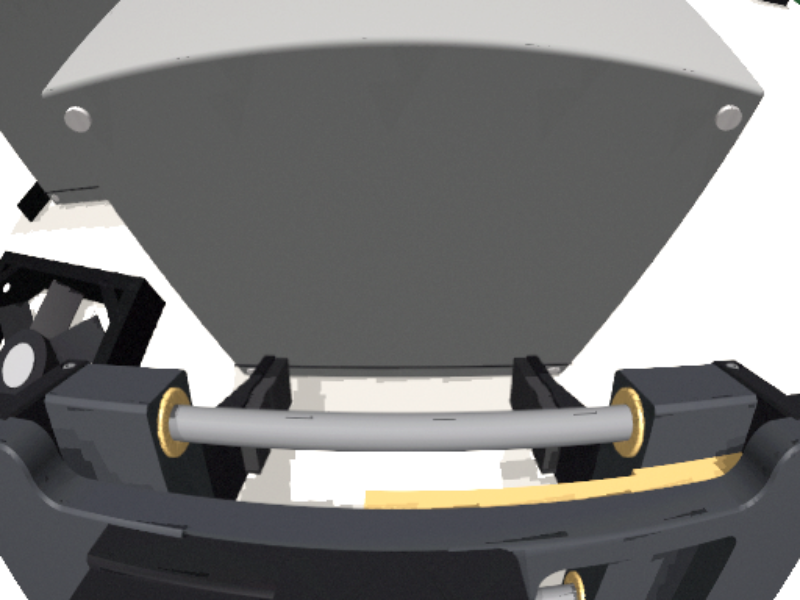

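The psu follows the fingers upright. By the top-face fit it is at (-81, +8.7) mm with yaw 0.038. There is a steady servo lag of about 2.5 mm in x and 3.3 mm in y, so I'll compensate for that and align it before the rails.

```bash
cat >> h.py <<'E'
def look(guess,row=135,n="scene"):
    pic=grab(n);d=env.trace(pic,"psu")
    cands=[]
    for k in d:
        m=k["mask"];ok=np.zeros_like(m,float);ok[:row]=1
        v,f=fitmask([(pic,m.astype(float),ok)],(*r2w(guess[0],guess[1]),RIG[2]+guess[2]))
        cands.append((round(k["score"],2),*w2r(*v[:2]),v[2]-RIG[2],f))
    return pic,cands
def showfit(pic,v,fn):
    im=cv2.resize(np.clip(pic["image"][60:210,200:400]*1.8,0,255).astype(np.uint8),None,fx=4,fy=4)
    q=(project(pic,box(*r2w(v[0],v[1]),RIG[2]+v[2]))-[200,60]+.5)*4
    for i in range(8):
        for j in range(i):
            if bin(i^j).count("1")==1: cv2.line(im,tuple(int(a) for a in q[i]),tuple(int(a) for a in q[j]),(0,0,255),1)
    cv2.imwrite(fn,im)
E
python3 - <<'E'
from h import *
t=np.radians(45);L=np.array([.0025,-.0033,0])
for p in ([-.060,.0058,.024],[-.041,.0035,.012]):
    c=np.array(p)+L
    r=env.move_straight(tcp(*c,t),rot(RIG[2]+c[2],t),rate=.03,force_limit=30)
    s=env.read_state();print(r,s["clock"],w2r(*s["position"][:2]),s["force"],s["wrist_torque"])
    if r: break
pic,c=look(p,row=125);print(c)
if c: showfit(pic,c[0][1:4],"pics/fit3.png")
cv2.imwrite("pics/w3.png",cv2.resize(np.clip(grab("wrist")["image"]*1.6,0,255).astype(np.uint8),(640,480)))
E
```

```text
False 10.0667 [-0.11076476  0.00389449] [2.28665203 6.50429129 0.85645065] [ 2.74309679 -0.58248326  0.49289973]
False 10.85 [-0.09166524  0.00223041] [1.71457286 6.15925837 1.01254968] [ 2.68349766 -0.60254497  0.45954153]
[(0.63, np.float64(-0.04039604233322564), np.float64(0.003033027766343928), np.float64(0.02791987660573625), np.float64(57.85882352941175))]
```

View pics/fit3.png

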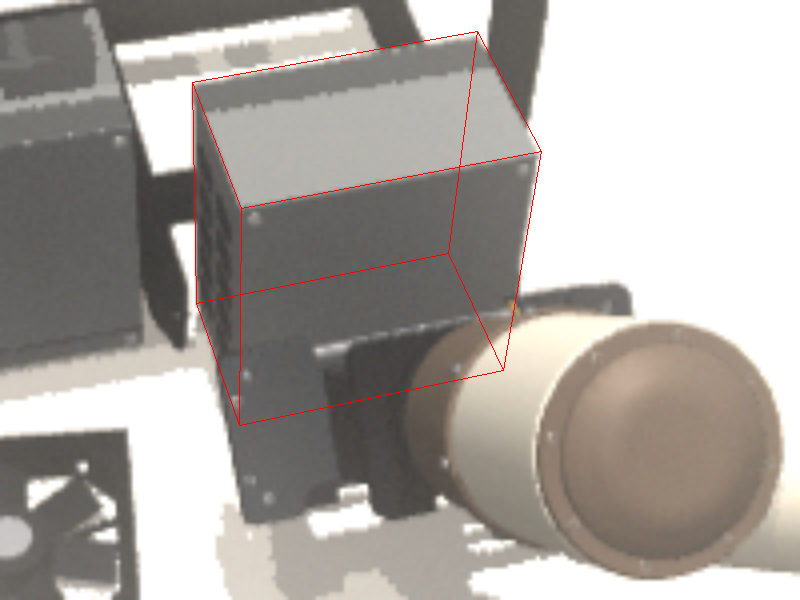

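View pics/w3.png

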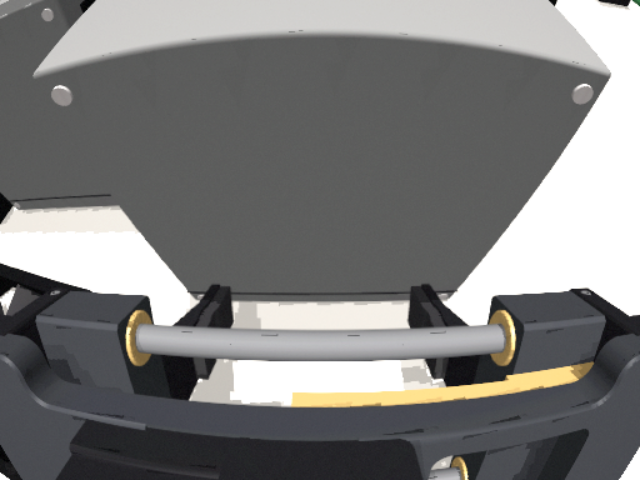

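The psu is at (-40, +3) mm, yaw about 0.02, upright and on line with the mouth. Now pushing it into the bay.

Run:
```python
from h import *
t=np.radians(45);L=np.array([.0025,-.0033,-.008])
for p in ([-.02,.0015,.005],[.0,.0005,.0],[.012,0,0]):
    c=np.array(p)+L
    r=env.move_straight(tcp(*c,t),rot(RIG[2]+c[2],t),rate=.03,force_limit=25)
    s=env.read_state();print(r,s["clock"],w2r(*s["position"][:2]),s["force"],s["wrist_torque"])
    if r: break
pic,c=look(p,row=100);print(c)
if c: showfit(pic,c[0][1:4],"pics/fit4.png")
cv2.imwrite("pics/w4.png",cv2.resize(np.clip(grab("wrist")["image"]*1.6,0,255).astype(np.uint8),(640,480)))
```

```text
False 11.85 [-0.07063185  0.0010331 ] [2.28705446 7.81545731 1.66601166] [ 2.69878435 -0.59142988  0.38114082]
False 12.6667 [-0.05050751  0.00022841] [2.88580296 7.70250725 0.84778784] [ 2.68620113 -0.53976351  0.28410557]
False 13.2167 [-0.03831102 -0.00027846] [1.27567066 6.71637514 1.23392183] [ 2.54947317 -0.62095181  0.38703565]
[(0.86, np.float64(0.012536803969390546), np.float64(6.186526635650882e-05), np.float64(0.0014955428182925612), np.float64(52.09803921568627))]
```

View pics/fit4.png

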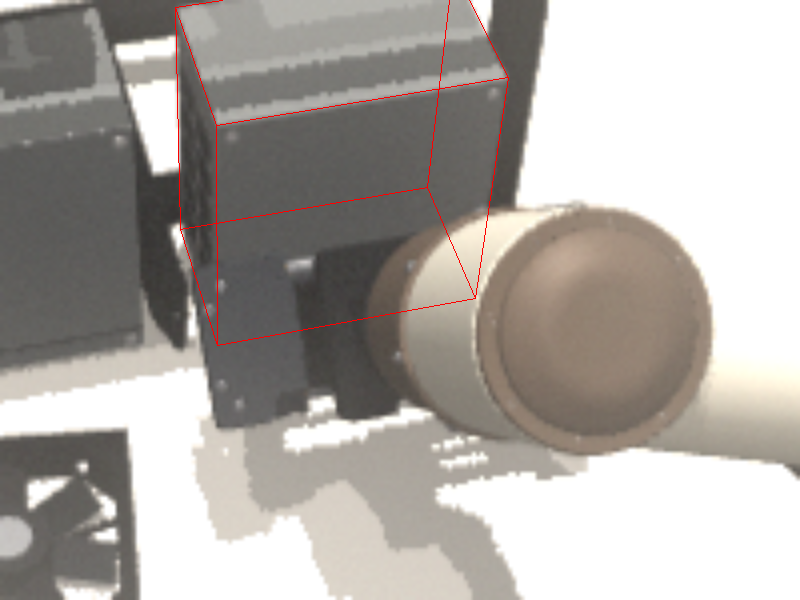

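View pics/w4.png

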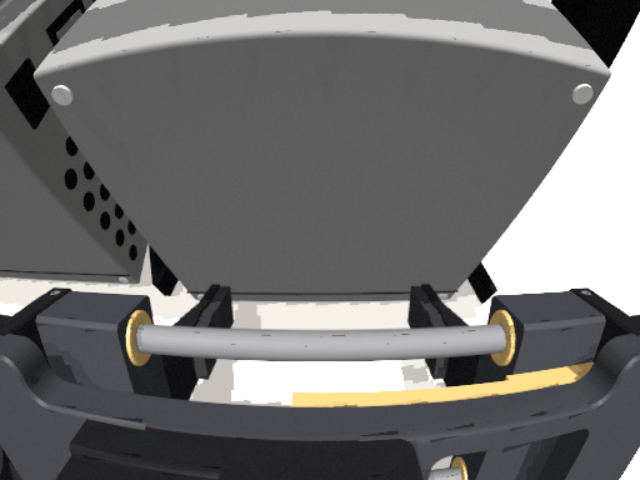

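The psu is at (+12.5, 0) mm with yaw 0.001, between the rails, about 10 mm short of home. Last part: small steps until the force shows the stop.

Run:
```python
from h import *
t=np.radians(45);L=np.array([.0025,-.0033,-.008])
for x in (.016,.019,.021,.023,.025,.027,.029,.031,.033):
    c=np.array([x,0,0])+L
    r=env.move_straight(tcp(*c,t),rot(RIG[2]+c[2],t),rate=.012,force_limit=20)
    s=env.read_state();print(x,r,round(s["clock"],2),w2r(*s["position"][:2]),s["force"],s["wrist_torque"])
    if r or np.linalg.norm(s["force"])>25: break
pic,c=look((.023,0,0),row=90);print(c)
showfit(pic,c[0][1:4],"pics/fit5.png")
```

```text
0.016 False 13.85 [-0.03464009 -0.00018116] [1.3103131  7.64153563 1.74739178] [ 2.83650006 -0.42933218  0.15508032]
0.019 False 14.25 [-0.03163263 -0.00017851] [1.83821265 7.57209531 0.9364754 ] [ 2.84963971 -0.38930284  0.20186472]
0.021 False 14.57 [-0.02964689 -0.00014527] [1.91425474 8.03468856 1.18207016] [ 2.77366148 -0.47874703  0.19650004]
0.023 False 14.88 [-2.88622511e-02  8.38346608e-05] [-0.95757547 12.73296093  3.91349935] [ 3.5997197   0.25729404 -0.56768891]
0.025 False 15.2 [-0.02858493  0.00028616] [-5.72093031 22.880949    7.66708741] [ 4.77246874  1.44584869 -1.88256791]
0.027 False 15.52 [-0.02829698  0.00044908] [-10.49174393  31.05430143  10.56392981] [ 5.95704597  2.7803557  -3.372691  ]
[(0.59, np.float64(0.020748453208376642), np.float64(0.0005457938592857332), np.float64(-0.013222629340666758), np.float64(45.67843137254902))]
```

View pics/fit5.png

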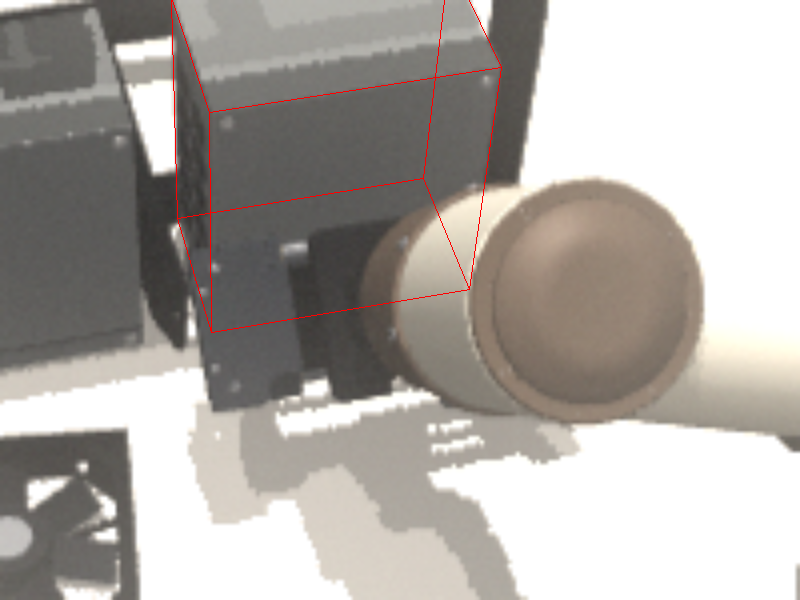

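Force rose from 8 to 31 N with almost no travel, and the TCP position puts the psu at about 22–23 mm, so it is on the stop. Backing off and checking from both cameras.

Run:
```python
from h import *
import pickle
t=np.radians(45)
q=rot(RIG[2],t)
env.move_straight(tcp(.023,0,0,t,gap=.02),rate=.05)
env.move_straight(tcp(.023,0,0,t,gap=.13,z=.12),rate=.15)
env.set_joints([88.27,22.042,.453,0,-68.411,-14.817])
s=env.read_state();print(s["clock"],s["position"],s["force"])
S={}
for n in("scene","side"):
    p=grab(n);S[n]=p
    for th in("psu","fitted_psu"):
        d=env.trace(p,th);p["m_"+th]=d
        for k in d:
            ys,xs=np.nonzero(k["mask"]);print(n,th,round(k["score"],2),k["mask"].sum(),xs.mean(),ys.mean())
    for th in("loose_fan","riser"): print(n,th,[(np.round(d["xyz"],3),round(d["score"],2)) for d in env.search_frame(p,th)])
pickle.dump(S,open("end.pkl","wb"))
ims=[]
for n in S:
    im=cv2.resize(np.clip(S[n]["image"]*1.8,0,255).astype(np.uint8),None,fx=2,fy=2)
    v=(.023,0,0)
    for v,c in(((.023,0,0),(0,0,255)),((.023,.176,0),(0,255,0))):
        qq=(project(S[n],box(*r2w(v[0],v[1]),RIG[2]+v[2]))+.5)*2
        for i in range(8):
            for j in range(i):
                if bin(i^j).count("1")==1: cv2.line(im,tuple(int(a) for a in qq[i]),tuple(int(a) for a in qq[j]),c,1)
    cv2.imwrite(f"pics/end_{n}.png",im[0:480,200:840] if n=="scene" else im[0:600,250:1020])
print(env.read_state()["clock"])
```

```text
19.6167 [0.17874385 0.59854337 0.2219783 ] [ 0.29577742 -0.6944192   0.00296697]
scene psu 0.79 6392 282.53035043804755 93.94821652065082
scene fitted_psu 0.87 6317 195.3930663289536 108.55643501662182
scene loose_fan [(array([0.732, 0.083, 0.024]), 0.85)]
scene riser [(array([0.702, 0.253, 0.003]), 0.57)]
side psu 0.55 4878 356.2334973349733 177.81836818368183
side psu 0.54 22095 393.75329260013575 87.09834804254356
side fitted_psu 0.65 4035 311.87038413878565 128.98537794299875
side loose_fan [(array([0.719, 0.071, 0.022]), 0.95)]
side riser [(array([0.698, 0.253, 0.003]), 0.57), (array([ 0.51 , -0.024,  0.133]), 0.37)]
20.1167
```

View pics/end_scene.png

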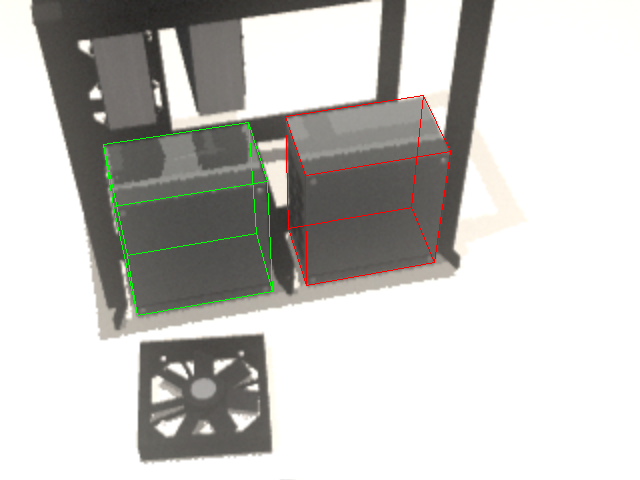

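View pics/end_side.png

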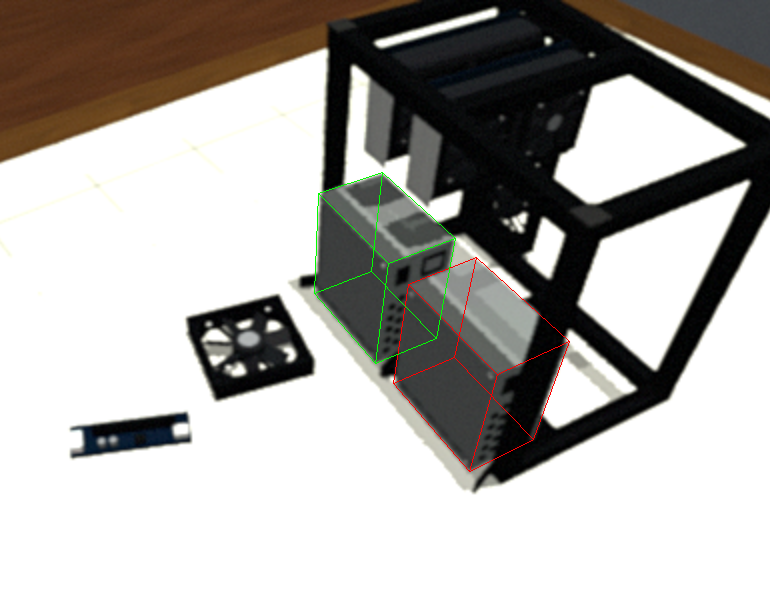

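Both views show the psu on the model box drawn at home. It is upright and in line with the fitted one, and the fan and riser are undisturbed. One numeric check, then I'll hand in.

Run:
```python
from h import *
import pickle
S=pickle.load(open("end.pkl","rb"));p=S["scene"]
v,f=fitbox([(p,p["m_psu"][0]["mask"].astype(float))],(*r2w(.023,0),RIG[2]));d=w2r(*v[:2])-[.023,0];print("psu vs home",d,v[2]-RIG[2],f)
u,f=fitbox([(p,p["m_fitted_psu"][0]["mask"].astype(float))],(*r2w(.023,.176),RIG[2]));print("fitted vs home",w2r(*u[:2])-[.023,.176],u[2]-RIG[2],f)
if abs(d[0])<.0045 and abs(d[1])<.009 and abs(v[2]-RIG[2])<.05: env.close_job();print("closed")
```

```text
psu vs home [-0.00098983 -0.00046905] 0.00096381046011218 123.0
fitted vs home [-0.00131532  0.00103538] 0.006832444493591439 136.0078431372549
the job is handed in; nothing more can be done
closed
```

I pushed the loose power supply into the empty bay until it was against the stop rail, then handed the job in at about 20 s of the 51 s allowed. I used both open fingertips about 27 mm above the table, with the tool tilted 45° and the jaws level. It stayed upright throughout.

**Position:** The last fit in the scene camera put it -1.0 mm from home along x and -0.5 mm off the centre line, turned 0.001 rad. At the end the force rose from 8 to about 34 N with under 1 mm of travel per step, which confirms contact with the stop rail. The arm was then moved clear.

**Bystanders:**
- **Fitted power supply:** it reads within about 2 mm of home and about 1 mm from its first scene-camera fit.
- **Riser card:** both cameras agree within 2 mm of the start.
- **Fan:** the scene camera puts it within 4 mm of the start. The side-camera estimate jumped by about 38 mm. I put that down to the loose power supply hiding part of the fan in the first side picture. The arm never came near the fan, and it looks unmoved in the scene picture.

**One reading disagreed:** while the gripper still partly hid it, the fit gave x 2 mm short of home and a yaw of -0.013 rad. That is within tolerance, and the unobstructed view did not repeat it.

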